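# Park the jeweller's bench kit on its silhouettes

### The job

Tidy the jeweller's bench: put each of the four loose items on the pad with its own silhouette, inside the coloured shape: the green-lidded jar on the green disc, the blue-lidded jar on the blue disc, the steel block square on the grey square, and the wooden ring clamp lying along the long orange-red bar (either way round). Keep the jars upright and set them down gently, and leave the tape roll and the tool pot where they are.

Things in the scene. Friction and masses are not known exactly. Their poses are not given: they have to be found in the camera images.
- green_jar: Loose round green glass jar with a green lid, 52 mm in diameter, 60 mm tall overall (lid included), about 0.16 kg, standing upright on the bench. Origin: centre of its underside; z up. Yaw has no meaning.
- blue_jar: Loose round black jar with a blue lid, 36 mm in diameter, 46 mm tall overall (lid included), about 0.07 kg, standing upright on the bench. Origin: centre of its underside; z up. Yaw has no meaning.
- bench_block: Loose bright steel block, 55 x 55 mm and 20 mm high, about 0.46 kg, lying flat on the bench. Origin: centre of its underside; x and y along its sides, z up.
- ring_clamp: Loose ring clamp, a light wooden bar with a brass band round its middle: 130 mm long (its x axis), 28 mm wide (y), 24 mm high (z), straight parallel sides, about 0.075 kg, lying on the bench. Origin: centre of its underside.
- green_pad: Place for the green jar: plywood plate 90 x 90 mm with a green disc 68 mm in diameter at its centre. Fixed to the bench, 5 mm thick, its top is the surface things stand on. Origin: centre of its underside, on the bench top; z up. 
- blue_pad: Place for the blue jar: plywood plate 75 x 75 mm with a blue disc 52 mm in diameter at its centre. Fixed to the bench, 5 mm thick, its top is the surface things stand on. Origin: centre of its underside, on the bench top; z up. 
- square_pad: Place for the steel block: plywood plate 90 x 90 mm with a grey square 71 x 71 mm at its centre, parallel to its sides. Fixed to the bench, 5 mm thick, its top is the surface things stand on. Origin: centre of its underside, on the bench top; z up. x and y along its sides.
- bar_pad: Place for the ring clamp: plywood plate 160 mm (its x axis) x 60 mm (y) with a orange-red bar 146 x 44 mm at its centre, the bar's length along x. Fixed to the bench, 5 mm thick, its top is the surface things stand on. Origin: centre of its underside, on the bench top; z up. 
- tape_roll: Bystander, not to be moved: loose pale roll of tape lying flat, 60 mm in diameter, 20 mm high, beyond the working area. Origin: centre of its underside.
- tool_pot: Bystander, not to be moved: loose blue pot, 72 mm in diameter, 85 mm high, with pens and tools sticking up to 130 mm high, at the robot's right. Origin: centre of its underside.
Not all that is in view belongs to the job. What is shaped like the blue_pad but black or turquoise is not meant.

How it is judged:
By the outcome, as a careful person would: the job done as asked, in the order asked, and still so for the second after the job is handed in, with the robot touching nothing.
It also fails if it takes over 96 s, if anything falls off the work surface, if the arm or the gripper's body presses on something with over 40 N, if the wrist force passes 120 N, or if a joint passes its speed limit or range.

### The arm

A 6-joint arm with a two-finger parallel gripper is mounted at the origin on the work surface. World frame = base frame: x ahead of the robot, y to its left, z up, the work surface at z = 0. Lengths are in m, angles in degrees, forces in N, time in s.
With the tool pointing down it reaches from about 0.35 to 0.875 m from the base axis. Payload 4.2 kg.
Tool frame: the origin (TCP) lies between the finger pads; the fingertips stand 14 mm ahead of it and the grasp point (between the pads) lies 5 mm behind it; z points along the fingers, y is the line along which they close (so a half turn about z gives the same grasp; the last joint's range is limited). The gripper opens to 87 mm and grips with 3 to 60 N. Pads are 19 mm wide; open, the fingers measure 117 mm over their backs; the gripper's body (75 mm by 190 mm) begins 51 mm behind the grasp point.
Start: joints at [-58.923, 22.042, 0.453, 0, -68.411, -14.817], TCP at [0.175, -0.6, 0.237] pointing down, gripper open.
Joint ranges: [-179.83, 179.83], [-69.29, 118.12], [-61.27, 80.66], [-181.25, 117.63], [-171.15, -9.14], [-177.46, 177.46]. Speed limits (degrees/s): [159.86, 159.86, 180, 180, 180, 180].

### API

Orientations are given as a 3x3 rotation matrix whose columns are the frame's x, y, z axes.
In Python, from station import * gives the robot as it stands. The module is installed in compiled form; this text tells all that it offers.
- The arm moves only by the tool play_rows, never from a script. Its argument "steps" is a list of rows, each an object of numbers: "ax", "ay", "az": the turn, a rotation vector about the tool's x, y, z in degrees; "dx", "dy", "dz": the shift along the tool's x, y, z in mm; "claw": the finger opening in mm, from 0 to 87. A call has 1 to 20 rows; each row shifts and turns the commanded pose from where the row before left it, along the tool's axes as they then stand; what a row does not reach is not made up. A row lasts 1/10 s, in which the tool goes at most 50 mm and 8.59 degrees, less where a joint would pass 70% of its speed; a pose out of reach is approached as far as the arm can. A call with a gripper value outside its range is refused whole. The fingers move at their own pace and stop on an object; the grip force is fixed at half the most. Time passes only in rows, so rows that do not move let the fingers close. It gives the time, the measured TCP pose, the force, the opening and the grip force at its end, in the units of the state.
- sense(): the state, without advancing time (a new reading comes with each control period).
- capture(name): name is "side" or "top"; returns a dict with "frame" (384x512x3 uint8, blue, green, red), "range_z" (384x512 float32, m along the optical axis (not along the pixel's ray), 0 where there is no reading), "fx", "fy", "cx", "cy" (pixels), "xyz" and "rotation" of the camera in the world. Camera axes: x right, y down, z forward; pixel columns grow to the right and rows downward; lengths in m; the calibration is good to about 2 mm. A picture is of the moment at which its call begins.
- finish_job(): hands the job in; it is judged then, once.
The state is a dict: "time_s": time; "joints": joint angles; "joint_velocities": joint speeds; "effort": joint torques, N m; "tcp_pos": TCP position; "ee_rot": TCP orientation; "wrist_force": force on the tool from outside, world axes, zero at the start; "moment": the same for the moment, N m; "gripper_width": opening from 0.0 (shut) to 1.0 (fully open); "gripper_force": force on a finger pad.
Only numpy, scipy, OpenCV 4.12 (cv2) and the standard library are available. Lean on these libraries where they do the work, as an engineer would, in place of code of your own. Each camera call takes 0.05 s, during which the arm holds its last target. There are 200 camera calls.

## Working session

There is one attempt and no reset: what is moved stays moved. The work goes in short steps, Python scripts to look and compute and a tool call to move; the robot and the scene stay as the last step left them, time stands still between calls to the robot, and variables do not carry over. Pictures are saved under pics/ and viewed, at most 14 in all, crops included, and the job is handed in when it is done.

Besides the shell and the picture viewer there is one more tool, called after "Request:" by a JSON object that holds its "api" and its "payload", one argument or row to a line. play_rows: Moves the arm, as the interface text tells. Its arguments: {"type":"object","properties":{"steps":{"type":"array"}},"required":["steps"]}

```bash
mkdir -p pics
python3 - <<'E'
from station import *
import cv2,numpy as np
for n in("top","side"):
    c=capture(n);cv2.imwrite(f"pics/{n}0.png",c["frame"]);np.savez(f"{n}0.npz",**c)
    print(n,c["xyz"],c["rotation"],c["fx"],c["cx"],c["cy"])
s=sense();print(s)
E
```

```text
top [ 0.42458357 -0.09663809  1.24886232] [[ 0.00535556 -0.99515626  0.09815977]
 [-0.99983819 -0.00364317  0.01761587]
 [-0.01717293 -0.09823823 -0.99501474]] 484.7366757828805 257.3966040046978 185.47588857241425
side [0.22460762 0.75578456 0.81564326] [[-0.93220493 -0.22582437  0.28283798]
 [-0.36160843  0.61410537 -0.70150833]
 [-0.01527465 -0.75622612 -0.65413205]] 442.8297642262136 258.1009166451992 193.27449377944131
{'time_s': 0.1, 'joints': array([-5.89245996e+01,  2.20865483e+01,  3.88305294e-01, -2.31128608e-02,
       -6.84121160e+01, -1.48153282e+01]), 'joint_velocities': array([-0.03130825, -0.01755896,  0.14151289, -0.03012817,  0.10033482,
       -0.0374102 ]), 'effort': array([ 1.69041028e-03, -3.91690993e+01,  1.87935269e+01,  4.23192635e+00,
        1.34234712e-02, -7.42043312e-05]), 'tcp_pos': array([ 0.17485276, -0.59951628,  0.23557741]), 'ee_rot': array([[-9.60042252e-01, -2.79854288e-01, -6.72918278e-04],
       [-2.79855066e-01,  9.60040491e-01,  1.84329586e-03],
       [ 1.30174543e-04,  1.95796150e-03, -9.99998075e-01]]), 'wrist_force': array([ 0.51444068, -0.40724672,  0.44684845]), 'moment': array([0.0231814 , 0.00302377, 0.01279135]), 'gripper_force': 0.0, 'gripper_width': 0.9979311483180238}
```

View pics/top0.png

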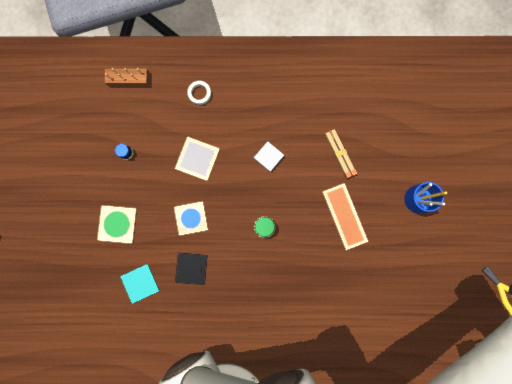

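View pics/side0.png

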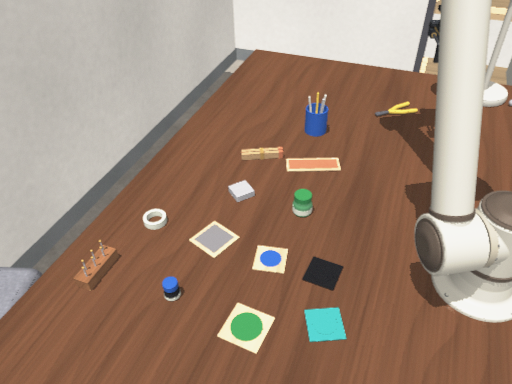

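```bash
cat > h.py <<'E'
import cv2,numpy as np
def rays(c,px):
    px=np.asarray(px,float).reshape(-1,2)
    return np.c_[(px[:,0]-c["cx"])/c["fx"],(px[:,1]-c["cy"])/c["fy"],np.ones(len(px))]@np.asarray(c["rotation"]).T
def plane(c,px,z):
    r=rays(c,px);o=np.asarray(c["xyz"]);return (o+r*((z-o[2])/r[:,2])[:,None])[:,:2]
def world(c):
    v,u=np.mgrid[:384,:512];return (rays(c,np.c_[u.ravel(),v.ravel()])*np.asarray(c["range_z"]).reshape(-1,1)+c["xyz"]).reshape(384,512,3)
def colour(c,seed,tol=45):
    f=c["frame"].astype(float);u,v=seed
    ref=np.median(f[v-2:v+3,u-2:u+3].reshape(-1,3),0)
    m=(np.linalg.norm(f-ref,axis=2)<tol).astype(np.uint8)
    n,l=cv2.connectedComponents(m);return l==l[v,u]
def fit(c,m,z):
    v,u=np.nonzero(m);p=plane(c,np.c_[u,v],z)
    (r,s,a)=cv2.minAreaRect((p*1000).astype(np.float32))
    d=p-p.mean(0);w,V=np.linalg.eigh(d.T@d);e=V[:,1]
    return "mean",(p.mean(0)*1000).round(1),"rect",np.round(r,1),np.round(s,1),round(a,1),"long",round(np.degrees(np.arctan2(e[1],e[0])),1),len(p)
E
python3 - <<'E'
from h import *
S={"top":dict(gp=(117,224),bp=(190,218),sp=(197,158),bar=(345,225)),"side":dict(gp=(246,327),bp=(270,259),sp=(214,238),bar=(313,165))}
O={"top":dict(gj=(264,227,.06),bj=(122,151,.046),blk=(268,156,.02),clamp=(341,153,.024)),"side":dict(gj=(303,196,.06),bj=(170,283,.046),blk=(240,188,.02),clamp=(262,153,.024))}
for n in S:
    c=dict(np.load(f"{n}0.npz"))
    for k,s in S[n].items(): print(n,k,*fit(c,colour(c,s),.005))
    W=world(c)
    for k,(u,v,h) in O[n].items():
        z=W[...,2]; sub=np.zeros(z.shape,bool); r=32; sub[v-r:v+r,u-r:u+r]=1
        m=(np.abs(z-h)<.007)&sub; nn,l=cv2.connectedComponents(m.astype(np.uint8)); 
        if l[v,u]==0: print(n,k,"seed z",z[v,u]);
        m=l==l[v,u]
        print(n,k,"z",np.median(z[m]).round(4),*fit(c,m,h)); 
        if n=="top": print("   col",*fit(c,colour(c,(u,v),60),h))
E
```

```text
top gp mean [446.8 288.1] rect [446.5 288.5] [61.5 62.4] 0.3 long 70.6 493
top bp mean [462.8  97. ] rect [462.8  96.8] [45.8 45.1] 45.7 long -165.2 279
top sp mean [617.8  83.1] rect [618.1  83.1] [88.5 88. ] 69.7 long 91.8 1138
top bar mean [ 469.4 -298.7] rect [ 469.7 -298.9] [144.2  42.3] 21.5 long -158.6 928
top gj z 0.0611 mean [441.6 -92.8] rect [442.4 -92.3] [43.8 44. ] 0.3 long 112.0 275
   col mean [441.3 -92. ] rect [441.2 -92.3] [41.4 44. ] 0.3 long 94.0 280
top bj z 0.0473 mean [631.9 268. ] rect [632.  268.2] [30.7 33.2] 0.1 long 59.1 138
   col mean [632.7 269.3] rect [632.5 269.7] [28.9 29.2] 27.2 long 97.1 118
top blk z 0.0213 mean [ 621.5 -103.3] rect [ 621.6 -103.3] [55.4 55.8] 50.2 long 126.7 457
   col mean [ 622.2 -102.9] rect [ 622.3 -103. ] [53.5 53.8] 50.1 long 145.2 439
top clamp z 0.0251 mean [ 628.9 -286.5] rect [ 630.2 -286.3] [128.4  29.3] 25.1 long -154.6 537
   col mean [ 629.9 -286.8] rect [ 629.5 -287. ] [125.8  26.3] 25.7 long -154.0 408
side gp mean [446.3 288.7] rect [446.2 288.8] [62.8 63.7] 20.9 long 147.0 679
side bp mean [462.4  97. ] rect [461.7  96.6] [45.7 43.8] 20.5 long -166.9 244
side sp mean [617.8  84.3] rect [618.2  83.2] [69.3 69.4] 69.9 long 133.0 550
side bar mean [ 471.3 -297.6] rect [ 469.9 -298.1] [144.7  42.2] 22.1 long -158.6 399
side gj z 0.0603 mean [439.4 -87.5] rect [438.  -87.5] [43.9 51.6] 17.6 long 101.3 194
side bj z 0.0459 mean [628.7 273.1] rect [628.6 273.5] [32.1 34.7] 20.5 long 131.2 173
side blk z 0.0202 mean [618.8 -97. ] rect [619.4 -97.3] [58.9 61.8] 50.4 long 118.1 300
side clamp z 0.0237 mean [ 626.1 -280.2] rect [ 626.2 -279. ] [128.8  40.4] 26.6 long -153.9 298
```

The top picture shows the jars at (264,227) and (123,151), the block at (268,156), the clamp at (341,153) and their four pads. The side picture agrees with that layout. I have all the poses, so I'm moving to above the green jar.

Request:
{"api": "play_rows", "payload": {
  "steps": [
    {"az":8.1},
    {"az":8.2},
    {"dx":-22.2,"dy":42.3},
    {"dx":-22.2,"dy":42.3},
    {"dx":-22.2,"dy":42.3},
    {"dx":-22.2,"dy":42.3},
    {"dx":-22.2,"dy":42.3},
    {"dx":-22.2,"dy":42.3},
    {"dx":-22.2,"dy":42.3},
    {"dx":-22.2,"dy":42.3},
    {"dx":-22.2,"dy":42.3},
    {"dx":-22.2,"dy":42.3},
    {"dx":-22.2,"dy":42.3},
    {"dx":-22.2,"dy":42.3},
    {"dz":40},
    {"dz":40},
    {"dz":20},
    {},
    {},
    {}
  ]
}}

```text
invalid input at $.steps[0]: expected keys ax, ay, az, dx, dy, dz, claw
```

Request:
{"api": "play_rows", "payload": {
  "steps": [
    {"ax":0,"ay":0,"az":8.1,"dx":0,"dy":0,"dz":0,"claw":87},
    {"ax":0,"ay":0,"az":8.2,"dx":0,"dy":0,"dz":0,"claw":87},
    {"ax":0,"ay":0,"az":0,"dx":-22.2,"dy":42.3,"dz":0,"claw":87},
    {"ax":0,"ay":0,"az":0,"dx":-22.2,"dy":42.3,"dz":0,"claw":87},
    {"ax":0,"ay":0,"az":0,"dx":-22.2,"dy":42.3,"dz":0,"claw":87},
    {"ax":0,"ay":0,"az":0,"dx":-22.2,"dy":42.3,"dz":0,"claw":87},
    {"ax":0,"ay":0,"az":0,"dx":-22.2,"dy":42.3,"dz":0,"claw":87},
    {"ax":0,"ay":0,"az":0,"dx":-22.2,"dy":42.3,"dz":0,"claw":87},
    {"ax":0,"ay":0,"az":0,"dx":-22.2,"dy":42.3,"dz":0,"claw":87},
    {"ax":0,"ay":0,"az":0,"dx":-22.2,"dy":42.3,"dz":0,"claw":87},
    {"ax":0,"ay":0,"az":0,"dx":-22.2,"dy":42.3,"dz":0,"claw":87},
    {"ax":0,"ay":0,"az":0,"dx":-22.2,"dy":42.3,"dz":0,"claw":87},
    {"ax":0,"ay":0,"az":0,"dx":-22.2,"dy":42.3,"dz":0,"claw":87},
    {"ax":0,"ay":0,"az":0,"dx":-22.2,"dy":42.3,"dz":0,"claw":87},
    {"ax":0,"ay":0,"az":0,"dx":0,"dy":0,"dz":40,"claw":87},
    {"ax":0,"ay":0,"az":0,"dx":0,"dy":0,"dz":40,"claw":87},
    {"ax":0,"ay":0,"az":0,"dx":0,"dy":0,"dz":20,"claw":87},
    {"ax":0,"ay":0,"az":0,"dx":0,"dy":0,"dz":0,"claw":87},
    {"ax":0,"ay":0,"az":0,"dx":0,"dy":0,"dz":0,"claw":87}
  ]
}}

```text
time_s: 2.0
tcp_pos: [0.4421, -0.0927, 0.1369]
ee_rot: [[-1.0, 0.0, -0.0], [0.0, 1.0, -0.0], [0.0, -0.0, -1.0]]
wrist_force: [0.2, -0.5, 0.5]
gripper_width: 1.0
gripper_force: 0.0
```

Request:
{"api": "play_rows", "payload": {
  "steps": [
    {"ax":0,"ay":0,"az":0,"dx":0.8,"dy":0.5,"dz":40,"claw":87},
    {"ax":0,"ay":0,"az":0,"dx":0,"dy":0,"dz":40,"claw":87},
    {"ax":0,"ay":0,"az":0,"dx":0,"dy":0,"dz":20,"claw":87},
    {"ax":0,"ay":0,"az":0,"dx":0,"dy":0,"dz":10,"claw":87},
    {"ax":0,"ay":0,"az":0,"dx":0,"dy":0,"dz":4,"claw":87},
    {"ax":0,"ay":0,"az":0,"dx":0,"dy":0,"dz":0,"claw":70},
    {"ax":0,"ay":0,"az":0,"dx":0,"dy":0,"dz":0,"claw":40},
    {"ax":0,"ay":0,"az":0,"dx":0,"dy":0,"dz":0,"claw":40},
    {"ax":0,"ay":0,"az":0,"dx":0,"dy":0,"dz":0,"claw":40},
    {"ax":0,"ay":0,"az":0,"dx":0,"dy":0,"dz":0,"claw":40},
    {"ax":0,"ay":0,"az":0,"dx":0,"dy":0,"dz":0,"claw":40},
    {"ax":0,"ay":0,"az":0,"dx":0,"dy":0,"dz":0,"claw":40},
    {"ax":0,"ay":0,"az":0,"dx":0,"dy":0,"dz":0,"claw":40}
  ]
}}

```text
time_s: 3.3
tcp_pos: [0.4412, -0.092, 0.0229]
ee_rot: [[-1.0, 0.0, 0.0], [0.0, 1.0, -0.0], [-0.0, -0.0, -1.0]]
wrist_force: [-0.7, 0.3, 5.1]
gripper_width: 0.582
gripper_force: 30.0
```

Request:
{"api": "play_rows", "payload": {
  "steps": [
    {"ax":0,"ay":0,"az":0,"dx":0,"dy":0,"dz":-10,"claw":40},
    {"ax":0,"ay":0,"az":0,"dx":0,"dy":0,"dz":-35,"claw":40},
    {"ax":0,"ay":0,"az":0,"dx":0,"dy":0,"dz":-35,"claw":40},
    {"ax":0,"ay":0,"az":0,"dx":0,"dy":20.5,"dz":0,"claw":40},
    {"ax":0,"ay":0,"az":0,"dx":0,"dy":40,"dz":0,"claw":40},
    {"ax":0,"ay":0,"az":0,"dx":-5.3,"dy":40,"dz":0,"claw":40},
    {"ax":0,"ay":0,"az":0,"dx":0,"dy":40,"dz":0,"claw":40},
    {"ax":0,"ay":0,"az":0,"dx":0,"dy":40,"dz":0,"claw":40},
    {"ax":0,"ay":0,"az":0,"dx":0,"dy":40,"dz":0,"claw":40},
    {"ax":0,"ay":0,"az":0,"dx":0,"dy":40,"dz":0,"claw":40},
    {"ax":0,"ay":0,"az":0,"dx":0,"dy":40,"dz":0,"claw":40},
    {"ax":0,"ay":0,"az":0,"dx":0,"dy":40,"dz":0,"claw":40},
    {"ax":0,"ay":0,"az":0,"dx":0,"dy":25,"dz":0,"claw":40},
    {"ax":0,"ay":0,"az":0,"dx":0,"dy":15,"dz":0,"claw":40},
    {"ax":0,"ay":0,"az":0,"dx":0,"dy":0,"dz":30,"claw":40},
    {"ax":0,"ay":0,"az":0,"dx":0,"dy":0,"dz":25,"claw":40},
    {"ax":0,"ay":0,"az":0,"dx":0,"dy":0,"dz":12,"claw":40},
    {"ax":0,"ay":0,"az":0,"dx":0,"dy":0,"dz":3,"claw":40},
    {"ax":0,"ay":0,"az":0,"dx":0,"dy":0,"dz":0,"claw":40},
    {"ax":0,"ay":0,"az":0,"dx":0,"dy":0,"dz":0,"claw":40}
  ]
}}

```text
time_s: 5.3
tcp_pos: [0.4473, 0.2888, 0.0336]
ee_rot: [[-1.0, 0.001, 0.002], [0.001, 1.0, 0.001], [-0.002, 0.001, -1.0]]
wrist_force: [0.3, -0.2, -1.7]
gripper_width: 0.585
gripper_force: 30.0
```

Request:
{"api": "play_rows", "payload": {
  "steps": [
    {"ax":0,"ay":0,"az":0,"dx":0.6,"dy":0,"dz":2,"claw":40},
    {"ax":0,"ay":0,"az":0,"dx":0,"dy":0,"dz":1.5,"claw":40},
    {"ax":0,"ay":0,"az":0,"dx":0,"dy":0,"dz":1,"claw":40},
    {"ax":0,"ay":0,"az":0,"dx":0,"dy":0,"dz":0.5,"claw":40},
    {"ax":0,"ay":0,"az":0,"dx":0,"dy":0,"dz":0.3,"claw":40},
    {"ax":0,"ay":0,"az":0,"dx":0,"dy":0,"dz":0,"claw":40},
    {"ax":0,"ay":0,"az":0,"dx":0,"dy":0,"dz":0,"claw":40}
  ]
}}

```text
time_s: 6.0
tcp_pos: [0.446, 0.2885, 0.0279]
ee_rot: [[-1.0, 0.0, 0.0], [0.0, 1.0, 0.0], [-0.0, 0.0, -1.0]]
wrist_force: [-2.5, -1.7, 4.6]
gripper_width: 0.587
gripper_force: 30.0
```

Request:
{"api": "play_rows", "payload": {
  "steps": [
    {"ax":0,"ay":0,"az":0,"dx":0,"dy":0,"dz":0,"claw":56},
    {"ax":0,"ay":0,"az":0,"dx":0,"dy":0,"dz":0,"claw":70},
    {"ax":0,"ay":0,"az":0,"dx":0,"dy":0,"dz":0,"claw":87},
    {"ax":0,"ay":0,"az":0,"dx":0,"dy":0,"dz":0,"claw":87},
    {"ax":0,"ay":0,"az":0,"dx":0,"dy":0,"dz":0,"claw":87},
    {"ax":0,"ay":0,"az":0,"dx":0,"dy":0,"dz":-10,"claw":87},
    {"ax":0,"ay":0,"az":0,"dx":0,"dy":0,"dz":-35,"claw":87},
    {"ax":0,"ay":0,"az":0,"dx":0,"dy":0,"dz":-45,"claw":87},
    {"ax":0,"ay":0,"az":0,"dx":-37.2,"dy":-4,"dz":0,"claw":87},
    {"ax":0,"ay":0,"az":0,"dx":-37.2,"dy":-4,"dz":0,"claw":87},
    {"ax":0,"ay":0,"az":0,"dx":-37.2,"dy":-4,"dz":0,"claw":87},
    {"ax":0,"ay":0,"az":0,"dx":-37.2,"dy":-4,"dz":0,"claw":87},
    {"ax":0,"ay":0,"az":0,"dx":-37.2,"dy":-4,"dz":0,"claw":87},
    {"ax":0,"ay":0,"az":0,"dx":0,"dy":0,"dz":30,"claw":87},
    {"ax":0,"ay":0,"az":0,"dx":0,"dy":0,"dz":0,"claw":87},
    {"ax":0,"ay":0,"az":0,"dx":0,"dy":0,"dz":0,"claw":87}
  ]
}}

```text
time_s: 7.6
tcp_pos: [0.6313, 0.2679, 0.0871]
ee_rot: [[-1.0, 0.0, -0.002], [0.0, 1.0, -0.002], [0.002, -0.002, -1.0]]
wrist_force: [0.3, 0.1, 0.5]
gripper_width: 0.999
gripper_force: 0.0
```

Run:
```python
from station import *
import cv2
f=[capture(n)["frame"] for n in("side","top")]
cv2.imwrite("pics/p1.png",cv2.resize(cv2.hconcat(f),(800,300)))
```

```text
(no output)
```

View pics/p1.png

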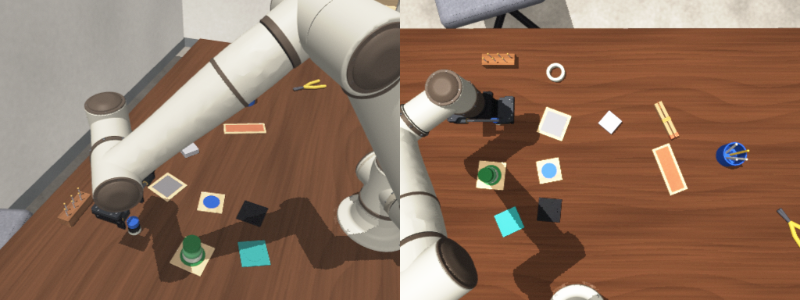

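The green jar stands on its disc (side half at about (192,245)), and the gripper is over the blue jar (about (134,225)). Next is the blue jar grasp.

Request:
{"api": "play_rows", "payload": {
  "steps": [
    {"ax":0,"ay":0,"az":0,"dx":-0.9,"dy":0.9,"dz":35,"claw":87},
    {"ax":0,"ay":0,"az":0,"dx":0,"dy":0,"dz":22,"claw":87},
    {"ax":0,"ay":0,"az":0,"dx":0,"dy":0,"dz":10,"claw":87},
    {"ax":0,"ay":0,"az":0,"dx":0,"dy":0,"dz":0,"claw":70},
    {"ax":0,"ay":0,"az":0,"dx":0,"dy":0,"dz":0,"claw":50},
    {"ax":0,"ay":0,"az":0,"dx":0,"dy":0,"dz":0,"claw":40},
    {"ax":0,"ay":0,"az":0,"dx":0,"dy":0,"dz":0,"claw":25},
    {"ax":0,"ay":0,"az":0,"dx":0,"dy":0,"dz":0,"claw":25},
    {"ax":0,"ay":0,"az":0,"dx":0,"dy":0,"dz":0,"claw":25},
    {"ax":0,"ay":0,"az":0,"dx":0,"dy":0,"dz":0,"claw":25},
    {"ax":0,"ay":0,"az":0,"dx":0,"dy":0,"dz":0,"claw":25},
    {"ax":0,"ay":0,"az":0,"dx":0,"dy":0,"dz":0,"claw":25}
  ]
}}

```text
time_s: 8.9
tcp_pos: [0.6328, 0.2692, 0.0203]
ee_rot: [[-1.0, 0.001, -0.0], [0.001, 1.0, -0.0], [0.0, -0.0, -1.0]]
wrist_force: [0.0, -0.9, 0.5]
gripper_width: 0.399
gripper_force: 30.0
```

Request:
{"api": "play_rows", "payload": {
  "steps": [
    {"ax":0,"ay":0,"az":0,"dx":0,"dy":0,"dz":-10,"claw":25},
    {"ax":0,"ay":0,"az":0,"dx":0,"dy":0,"dz":-35,"claw":25},
    {"ax":0,"ay":0,"az":0,"dx":0,"dy":0,"dz":-35,"claw":25},
    {"ax":0,"ay":0,"az":0,"dx":14,"dy":-14.2,"dz":0,"claw":25},
    {"ax":0,"ay":0,"az":0,"dx":28,"dy":-28,"dz":0,"claw":25},
    {"ax":0,"ay":0,"az":0,"dx":28,"dy":-28,"dz":0,"claw":25},
    {"ax":0,"ay":0,"az":0,"dx":28,"dy":-28,"dz":0,"claw":25},
    {"ax":0,"ay":0,"az":0,"dx":28,"dy":-28,"dz":0,"claw":25},
    {"ax":0,"ay":0,"az":0,"dx":28,"dy":-28,"dz":0,"claw":25},
    {"ax":0,"ay":0,"az":0,"dx":16,"dy":-18,"dz":0,"claw":25},
    {"ax":0,"ay":0,"az":0,"dx":0,"dy":0,"dz":35,"claw":25},
    {"ax":0,"ay":0,"az":0,"dx":0,"dy":0,"dz":25,"claw":25},
    {"ax":0,"ay":0,"az":0,"dx":0,"dy":0,"dz":10,"claw":25},
    {"ax":0,"ay":0,"az":0,"dx":0,"dy":0,"dz":0,"claw":25},
    {"ax":0,"ay":0,"az":0,"dx":0,"dy":0,"dz":0,"claw":25}
  ]
}}

```text
time_s: 10.4
tcp_pos: [0.4635, 0.0976, 0.031]
ee_rot: [[-1.0, 0.0, 0.001], [0.0, 1.0, 0.0], [-0.001, 0.0, -1.0]]
wrist_force: [-0.0, 0.2, -0.7]
gripper_width: 0.399
gripper_force: 30.0
```

Request:
{"api": "play_rows", "payload": {
  "steps": [
    {"ax":0,"ay":0,"az":0,"dx":0.4,"dy":-0.5,"dz":2,"claw":25},
    {"ax":0,"ay":0,"az":0,"dx":0,"dy":0,"dz":1.5,"claw":25},
    {"ax":0,"ay":0,"az":0,"dx":0,"dy":0,"dz":1,"claw":25},
    {"ax":0,"ay":0,"az":0,"dx":0,"dy":0,"dz":0.5,"claw":25},
    {"ax":0,"ay":0,"az":0,"dx":0,"dy":0,"dz":0.3,"claw":25},
    {"ax":0,"ay":0,"az":0,"dx":0,"dy":0,"dz":0,"claw":25},
    {"ax":0,"ay":0,"az":0,"dx":0,"dy":0,"dz":0,"claw":25}
  ]
}}

```text
time_s: 11.1
tcp_pos: [0.4624, 0.0967, 0.0252]
ee_rot: [[-1.0, 0.001, 0.0], [0.001, 1.0, 0.0], [-0.0, 0.0, -1.0]]
wrist_force: [-1.6, -0.3, 2.6]
gripper_width: 0.392
gripper_force: 30.0
```

Request:
{"api": "play_rows", "payload": {
  "steps": [
    {"ax":0,"ay":0,"az":0,"dx":0,"dy":0,"dz":0,"claw":42},
    {"ax":0,"ay":0,"az":0,"dx":0,"dy":0,"dz":0,"claw":60},
    {"ax":0,"ay":0,"az":0,"dx":0,"dy":0,"dz":0,"claw":80},
    {"ax":0,"ay":0,"az":0,"dx":0,"dy":0,"dz":0,"claw":87},
    {"ax":0,"ay":0,"az":0,"dx":0,"dy":0,"dz":-10,"claw":87},
    {"ax":0,"ay":0,"az":0,"dx":0,"dy":0,"dz":-35,"claw":87},
    {"ax":0,"ay":0,"az":0,"dx":0,"dy":0,"dz":-40,"claw":87},
    {"ax":0,"ay":0,"az":0,"dx":-26.6,"dy":-33.3,"dz":0,"claw":87},
    {"ax":0,"ay":0,"az":0,"dx":-26.6,"dy":-33.3,"dz":0,"claw":87},
    {"ax":0,"ay":0,"az":0,"dx":-26.6,"dy":-33.3,"dz":0,"claw":87},
    {"ax":0,"ay":0,"az":0,"dx":-26.6,"dy":-33.3,"dz":0,"claw":87},
    {"ax":0,"ay":0,"az":0,"dx":-26.6,"dy":-33.3,"dz":0,"claw":87},
    {"ax":0,"ay":0,"az":0,"dx":-26.6,"dy":-33.3,"dz":0,"claw":87},
    {"ax":0,"ay":0,"az":7.96,"dx":0,"dy":0,"dz":0,"claw":87},
    {"ax":0,"ay":0,"az":7.96,"dx":0,"dy":0,"dz":0,"claw":87},
    {"ax":0,"ay":0,"az":7.96,"dx":0,"dy":0,"dz":0,"claw":87},
    {"ax":0,"ay":0,"az":7.96,"dx":0,"dy":0,"dz":0,"claw":87},
    {"ax":0,"ay":0,"az":7.96,"dx":0,"dy":0,"dz":0,"claw":87},
    {"ax":0,"ay":0,"az":0,"dx":0,"dy":0,"dz":30,"claw":87},
    {"ax":0,"ay":0,"az":0,"dx":0,"dy":0,"dz":0,"claw":87}
  ]
}}

```text
time_s: 13.1
tcp_pos: [0.619, -0.1032, 0.0772]
ee_rot: [[-0.767, 0.641, -0.007], [0.641, 0.767, 0.001], [0.006, -0.004, -1.0]]
wrist_force: [-0.5, 0.2, -0.0]
gripper_width: 1.0
gripper_force: 0.0
```

Run:
```python
from station import *
import cv2
f=[capture(n)["frame"] for n in("side","top")]
cv2.imwrite("pics/p2.png",cv2.resize(cv2.hconcat(f),(800,300)))
s=sense();print(s["tcp_pos"],s["ee_rot"],s["joints"])
```

```text
[ 0.6214876  -0.10344453  0.08018013] [[-7.68188753e-01  6.40222214e-01 -1.24749347e-03]
 [ 6.40223120e-01  7.68188840e-01 -5.12506830e-04]
 [ 6.30192305e-04 -1.19237614e-03 -9.99999091e-01]] [ 5.25358579e+00  3.07332926e+01 -9.70369028e+00  2.97871646e-02
 -4.96368855e+01 -1.35081338e+02]
```

View pics/p2.png

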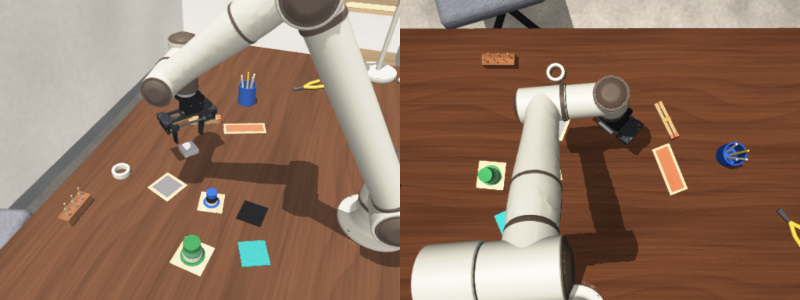

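Both jars stand on their discs (side half at (211,197) and (192,245)). The gripper is square over the block.

Request:
{"api": "play_rows", "payload": {
  "steps": [
    {"ax":0,"ay":0,"az":0,"dx":0,"dy":0.6,"dz":35,"claw":87},
    {"ax":0,"ay":0,"az":0,"dx":0,"dy":0,"dz":18,"claw":87},
    {"ax":0,"ay":0,"az":0,"dx":0,"dy":0,"dz":7,"claw":87},
    {"ax":0,"ay":0,"az":0,"dx":0,"dy":0,"dz":3,"claw":87},
    {"ax":0,"ay":0,"az":0,"dx":0,"dy":0,"dz":0,"claw":70},
    {"ax":0,"ay":0,"az":0,"dx":0,"dy":0,"dz":0,"claw":60},
    {"ax":0,"ay":0,"az":0,"dx":0,"dy":0,"dz":0,"claw":45},
    {"ax":0,"ay":0,"az":0,"dx":0,"dy":0,"dz":0,"claw":45},
    {"ax":0,"ay":0,"az":0,"dx":0,"dy":0,"dz":0,"claw":45},
    {"ax":0,"ay":0,"az":0,"dx":0,"dy":0,"dz":0,"claw":45},
    {"ax":0,"ay":0,"az":0,"dx":0,"dy":0,"dz":0,"claw":45}
  ]
}}

```text
time_s: 14.3
tcp_pos: [0.6221, -0.103, 0.0174]
ee_rot: [[-0.768, 0.641, -0.0], [0.641, 0.768, -0.0], [-0.0, -0.0, -1.0]]
wrist_force: [-1.2, -0.9, 3.6]
gripper_width: 0.623
gripper_force: 30.0
```

Request:
{"api": "play_rows", "payload": {
  "steps": [
    {"ax":0,"ay":0,"az":0,"dx":0,"dy":0,"dz":-10,"claw":45},
    {"ax":0,"ay":0,"az":0,"dx":0,"dy":0,"dz":-25,"claw":45},
    {"ax":0,"ay":0,"az":0,"dx":0,"dy":0,"dz":-25,"claw":45},
    {"ax":0,"ay":0,"az":-6.5,"dx":0,"dy":0,"dz":0,"claw":45},
    {"ax":0,"ay":0,"az":-6.5,"dx":0,"dy":0,"dz":0,"claw":45},
    {"ax":0,"ay":0,"az":-6.5,"dx":0,"dy":0,"dz":0,"claw":45},
    {"ax":0,"ay":0,"az":0,"dx":7,"dy":17.4,"dz":0,"claw":45},
    {"ax":0,"ay":0,"az":0,"dx":13,"dy":33,"dz":0,"claw":45},
    {"ax":0,"ay":0,"az":0,"dx":13,"dy":33,"dz":0,"claw":45},
    {"ax":0,"ay":0,"az":0,"dx":13,"dy":33,"dz":0,"claw":45},
    {"ax":0,"ay":0,"az":0,"dx":13,"dy":33,"dz":0,"claw":45},
    {"ax":0,"ay":0,"az":0,"dx":9,"dy":24,"dz":0,"claw":45},
    {"ax":0,"ay":0,"az":0,"dx":0,"dy":0,"dz":25,"claw":45},
    {"ax":0,"ay":0,"az":0,"dx":0,"dy":0,"dz":20,"claw":45},
    {"ax":0,"ay":0,"az":0,"dx":0,"dy":0,"dz":5,"claw":45},
    {"ax":0,"ay":0,"az":0,"dx":0,"dy":0,"dz":0,"claw":45},
    {"ax":0,"ay":0,"az":0,"dx":0,"dy":0,"dz":0,"claw":45}
  ]
}}

```text
time_s: 16.0
tcp_pos: [0.6193, 0.0834, 0.0276]
ee_rot: [[-0.938, 0.348, 0.001], [0.348, 0.938, 0.0], [-0.001, 0.001, -1.0]]
wrist_force: [0.6, 0.1, -4.9]
gripper_width: 0.63
gripper_force: 30.0
```

Request:
{"api": "play_rows", "payload": {
  "steps": [
    {"ax":0,"ay":0,"az":0,"dx":0.9,"dy":-0.4,"dz":2,"claw":45},
    {"ax":0,"ay":0,"az":0,"dx":0,"dy":0,"dz":1.5,"claw":45},
    {"ax":0,"ay":0,"az":0,"dx":0,"dy":0,"dz":1,"claw":45},
    {"ax":0,"ay":0,"az":0,"dx":0,"dy":0,"dz":0.5,"claw":45},
    {"ax":0,"ay":0,"az":0,"dx":0,"dy":0,"dz":0,"claw":45},
    {"ax":0,"ay":0,"az":0,"dx":0,"dy":0,"dz":0,"claw":45}
  ]
}}

```text
time_s: 16.6
tcp_pos: [0.6178, 0.0833, 0.0225]
ee_rot: [[-0.938, 0.348, 0.0], [0.348, 0.938, -0.0], [-0.0, 0.0, -1.0]]
wrist_force: [-0.8, 0.5, -1.8]
gripper_width: 0.625
gripper_force: 30.0
```

Request:
{"api": "play_rows", "payload": {
  "steps": [
    {"ax":0,"ay":0,"az":0,"dx":0,"dy":0,"dz":0,"claw":60},
    {"ax":0,"ay":0,"az":0,"dx":0,"dy":0,"dz":0,"claw":72},
    {"ax":0,"ay":0,"az":0,"dx":0,"dy":0,"dz":0,"claw":87},
    {"ax":0,"ay":0,"az":0,"dx":0,"dy":0,"dz":0,"claw":87},
    {"ax":0,"ay":0,"az":0,"dx":0,"dy":0,"dz":-10,"claw":87},
    {"ax":0,"ay":0,"az":0,"dx":0,"dy":0,"dz":-40,"claw":87},
    {"ax":0,"ay":0,"az":0,"dx":0,"dy":0,"dz":-40,"claw":87},
    {"ax":0,"ay":0,"az":0,"dx":-17.5,"dy":-42.9,"dz":0,"claw":87},
    {"ax":0,"ay":0,"az":0,"dx":-17.5,"dy":-42.9,"dz":0,"claw":87},
    {"ax":0,"ay":0,"az":0,"dx":-17.5,"dy":-42.9,"dz":0,"claw":87},
    {"ax":0,"ay":0,"az":0,"dx":-17.5,"dy":-42.9,"dz":0,"claw":87},
    {"ax":0,"ay":0,"az":0,"dx":-17.5,"dy":-42.9,"dz":0,"claw":87},
    {"ax":0,"ay":0,"az":0,"dx":-17.5,"dy":-42.9,"dz":0,"claw":87},
    {"ax":0,"ay":0,"az":0,"dx":-17.5,"dy":-42.9,"dz":0,"claw":87},
    {"ax":0,"ay":0,"az":0,"dx":-17.5,"dy":-42.9,"dz":0,"claw":87}
  ]
}}

```text
time_s: 18.1
tcp_pos: [0.6297, -0.2891, 0.1131]
ee_rot: [[-0.938, 0.347, 0.001], [0.347, 0.938, -0.0], [-0.001, -0.0, -1.0]]
wrist_force: [0.6, 0.5, -0.3]
gripper_width: 1.002
gripper_force: 0.0
```

Request:
{"api": "play_rows", "payload": {
  "steps": [
    {"ax":0,"ay":0,"az":-7.6,"dx":0,"dy":0,"dz":0,"claw":87},
    {"ax":0,"ay":0,"az":-7.6,"dx":0,"dy":0,"dz":0,"claw":87},
    {"ax":0,"ay":0,"az":-7.6,"dx":0,"dy":0,"dz":0,"claw":87},
    {"ax":0,"ay":0,"az":-7.6,"dx":0,"dy":0,"dz":0,"claw":87},
    {"ax":0,"ay":0,"az":-7.6,"dx":0,"dy":0,"dz":0,"claw":87},
    {"ax":0,"ay":0,"az":-7.6,"dx":0,"dy":0,"dz":0,"claw":87},
    {"ax":0,"ay":0,"az":0,"dx":0,"dy":0,"dz":40,"claw":87},
    {"ax":0,"ay":0,"az":0,"dx":0,"dy":0,"dz":0,"claw":87},
    {"ax":0,"ay":0,"az":0,"dx":0,"dy":0,"dz":0,"claw":87}
  ]
}}

```text
time_s: 19.0
tcp_pos: [0.6293, -0.2872, 0.072]
ee_rot: [[-0.904, -0.427, -0.002], [-0.427, 0.904, -0.0], [0.002, 0.001, -1.0]]
wrist_force: [1.4, -0.0, 0.1]
gripper_width: 0.998
gripper_force: 0.0
```

Run:
```python
from station import *
import cv2
from h import *
c=capture("top");f=[capture("side")["frame"],c["frame"]]
cv2.imwrite("pics/p3.png",cv2.resize(cv2.hconcat(f),(800,300)))
z=world(c)[...,2];m=(np.abs(z-.026)<.007);m[:,:175]=0;m[:,220:]=0;m[:135]=0;m[185:]=0
print(fit(c,m,.025))
s=sense();print(s["tcp_pos"],s["ee_rot"])
```

```text
('mean', array([617.6,  83. ]), 'rect', array([617.7,  82.8]), array([56. , 55.1]), 69.6, 'long', np.float64(49.7), 459)
[ 0.63069473 -0.28757885  0.07387478] [[-0.90419556 -0.42711169  0.002449  ]
 [-0.42711543  0.90419622 -0.00126566]
 [-0.0016738  -0.00219041 -0.9999962 ]]
```

View pics/p3.png

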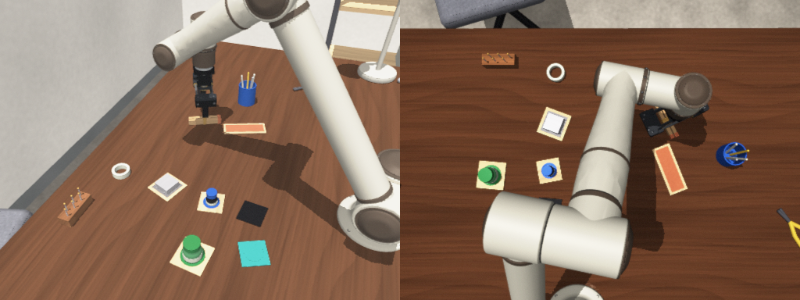

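The block lies at (617.7, 82.8) mm and 69.6°, square on its pad. The gripper is over the clamp.

Request:
{"api": "play_rows", "payload": {
  "steps": [
    {"ax":0,"ay":0,"az":0,"dx":0.5,"dy":1,"dz":30,"claw":87},
    {"ax":0,"ay":0,"az":0,"dx":0,"dy":0,"dz":16,"claw":87},
    {"ax":0,"ay":0,"az":0,"dx":0,"dy":0,"dz":7,"claw":87},
    {"ax":0,"ay":0,"az":0,"dx":0,"dy":0,"dz":3,"claw":87},
    {"ax":0,"ay":0,"az":0,"dx":0,"dy":0,"dz":0,"claw":65},
    {"ax":0,"ay":0,"az":0,"dx":0,"dy":0,"dz":0,"claw":45},
    {"ax":0,"ay":0,"az":0,"dx":0,"dy":0,"dz":0,"claw":35},
    {"ax":0,"ay":0,"az":0,"dx":0,"dy":0,"dz":0,"claw":18},
    {"ax":0,"ay":0,"az":0,"dx":0,"dy":0,"dz":0,"claw":18},
    {"ax":0,"ay":0,"az":0,"dx":0,"dy":0,"dz":0,"claw":18},
    {"ax":0,"ay":0,"az":0,"dx":0,"dy":0,"dz":0,"claw":18},
    {"ax":0,"ay":0,"az":0,"dx":0,"dy":0,"dz":0,"claw":18}
  ]
}}

```text
time_s: 20.3
tcp_pos: [0.6288, -0.2864, 0.0159]
ee_rot: [[-0.904, -0.427, -0.0], [-0.427, 0.904, 0.0], [0.0, 0.0, -1.0]]
wrist_force: [-0.2, 0.3, 0.4]
gripper_width: 0.356
gripper_force: 0.0
```

Request:
{"api": "play_rows", "payload": {
  "steps": [
    {"ax":0,"ay":0,"az":0,"dx":0,"dy":0,"dz":-1,"claw":18},
    {"ax":0,"ay":0,"az":0,"dx":0,"dy":0,"dz":0,"claw":18},
    {"ax":0,"ay":0,"az":0,"dx":0,"dy":0,"dz":0,"claw":18},
    {"ax":0,"ay":0,"az":0,"dx":0,"dy":0,"dz":0,"claw":18}
  ]
}}

```text
time_s: 20.7
tcp_pos: [0.6287, -0.2864, 0.0168]
ee_rot: [[-0.904, -0.427, -0.0], [-0.427, 0.904, 0.0], [0.0, 0.0, -1.0]]
wrist_force: [-0.6, -0.7, -1.6]
gripper_width: 0.318
gripper_force: 30.0
```

Request:
{"api": "play_rows", "payload": {
  "steps": [
    {"ax":0,"ay":0,"az":0,"dx":0,"dy":0,"dz":-10,"claw":18},
    {"ax":0,"ay":0,"az":0,"dx":0,"dy":0,"dz":-20,"claw":18},
    {"ax":0,"ay":0,"az":0,"dx":0,"dy":0,"dz":-20,"claw":18},
    {"ax":0,"ay":0,"az":0,"dx":15.3,"dy":5.9,"dz":0,"claw":18},
    {"ax":0,"ay":0,"az":0,"dx":30,"dy":11.4,"dz":0,"claw":18},
    {"ax":0,"ay":0,"az":0,"dx":30,"dy":11.4,"dz":0,"claw":18},
    {"ax":0,"ay":0,"az":0,"dx":30,"dy":11.4,"dz":0,"claw":18},
    {"ax":0,"ay":0,"az":0,"dx":30,"dy":11.4,"dz":0,"claw":18},
    {"ax":0,"ay":0,"az":0,"dx":14,"dy":5.4,"dz":0,"claw":18},
    {"ax":0,"ay":0,"az":3.7,"dx":0,"dy":0,"dz":0,"claw":18},
    {"ax":0,"ay":0,"az":0,"dx":0,"dy":0,"dz":20,"claw":18},
    {"ax":0,"ay":0,"az":0,"dx":0,"dy":0,"dz":15,"claw":18},
    {"ax":0,"ay":0,"az":0,"dx":0,"dy":0,"dz":5,"claw":18},
    {"ax":0,"ay":0,"az":0,"dx":0,"dy":0,"dz":0,"claw":18},
    {"ax":0,"ay":0,"az":0,"dx":0,"dy":0,"dz":0,"claw":18}
  ]
}}

```text
time_s: 22.2
tcp_pos: [0.4701, -0.2989, 0.0278]
ee_rot: [[-0.93, -0.368, 0.001], [-0.368, 0.93, -0.001], [-0.001, -0.001, -1.0]]
wrist_force: [-0.3, 0.9, -0.9]
gripper_width: 0.324
gripper_force: 30.0
```

Request:
{"api": "play_rows", "payload": {
  "steps": [
    {"ax":0,"ay":0,"az":0,"dx":0.4,"dy":0,"dz":2,"claw":18},
    {"ax":0,"ay":0,"az":0,"dx":0,"dy":0,"dz":1.5,"claw":18},
    {"ax":0,"ay":0,"az":0,"dx":0,"dy":0,"dz":1,"claw":18},
    {"ax":0,"ay":0,"az":0,"dx":0,"dy":0,"dz":0.7,"claw":18},
    {"ax":0,"ay":0,"az":0,"dx":0,"dy":0,"dz":0.2,"claw":18},
    {"ax":0,"ay":0,"az":0,"dx":0,"dy":0,"dz":0,"claw":18},
    {"ax":0,"ay":0,"az":0,"dx":0,"dy":0,"dz":0,"claw":18}
  ]
}}

```text
time_s: 22.9
tcp_pos: [0.4691, -0.2989, 0.0216]
ee_rot: [[-0.93, -0.368, -0.0], [-0.368, 0.93, -0.0], [0.0, -0.0, -1.0]]
wrist_force: [-0.1, 0.1, -0.3]
gripper_width: 0.321
gripper_force: 30.0
```

Request:
{"api": "play_rows", "payload": {
  "steps": [
    {"ax":0,"ay":0,"az":0,"dx":0,"dy":0,"dz":0,"claw":34},
    {"ax":0,"ay":0,"az":0,"dx":0,"dy":0,"dz":0,"claw":50},
    {"ax":0,"ay":0,"az":0,"dx":0,"dy":0,"dz":0,"claw":60},
    {"ax":0,"ay":0,"az":0,"dx":0,"dy":0,"dz":0,"claw":60},
    {"ax":0,"ay":0,"az":0,"dx":0,"dy":0,"dz":-10,"claw":60},
    {"ax":0,"ay":0,"az":0,"dx":0,"dy":0,"dz":-40,"claw":60},
    {"ax":0,"ay":0,"az":0,"dx":0,"dy":0,"dz":-45,"claw":60},
    {"ax":0,"ay":0,"az":0,"dx":0,"dy":0,"dz":-45,"claw":60},
    {"ax":0,"ay":0,"az":0,"dx":0,"dy":0,"dz":-45,"claw":60},
    {"ax":0,"ay":0,"az":0,"dx":22,"dy":-40,"dz":0,"claw":60},
    {"ax":0,"ay":0,"az":0,"dx":22,"dy":-40,"dz":0,"claw":60},
    {"ax":0,"ay":0,"az":0,"dx":22,"dy":-40,"dz":0,"claw":60},
    {"ax":0,"ay":0,"az":0,"dx":22,"dy":-40,"dz":0,"claw":60},
    {"ax":0,"ay":0,"az":0,"dx":22,"dy":-40,"dz":0,"claw":60},
    {"ax":0,"ay":0,"az":0,"dx":0,"dy":0,"dz":0,"claw":60},
    {"ax":0,"ay":0,"az":0,"dx":0,"dy":0,"dz":0,"claw":60}
  ]
}}

```text
time_s: 24.5
tcp_pos: [0.4394, -0.5259, 0.2062]
ee_rot: [[-0.931, -0.365, -0.001], [-0.365, 0.931, 0.001], [0.0, 0.001, -1.0]]
wrist_force: [0.2, 1.3, -0.2]
gripper_width: 0.691
gripper_force: 0.0
```

Run:
```python
from station import *
from h import *
c=capture("top");f=[capture("side")["frame"],c["frame"]]
cv2.imwrite("pics/p4.png",cv2.resize(cv2.hconcat(f),(800,300)))
z=world(c)[...,2]
for k,u,v,h in(("gj",117,222,.065),("bj",190,216,.051),("blk",197,157,.025),("clamp",345,214,.029)):
    s=np.zeros(z.shape,bool);s[v-34:v+34,u-30:u+30]=1
    print(k,*fit(c,(abs(z-h)<.007)&s,h))
```

```text
gj mean [446.5 287.1] rect [446.5 286.1] [41.5 47.1] 0.3 long 85.9 288
bj mean [461.6  95.9] rect [461.3  97. ] [29.6 32.3] 0.3 long 76.0 143
blk mean [617.5  82.7] rect [617.5  82.6] [56.2 55.5] 69.9 long 56.7 466
clamp mean [ 469.6 -298.1] rect [ 470.6 -297.8] [129.8  29.8] 21.7 long -158.5 557
```

View pics/p4.png

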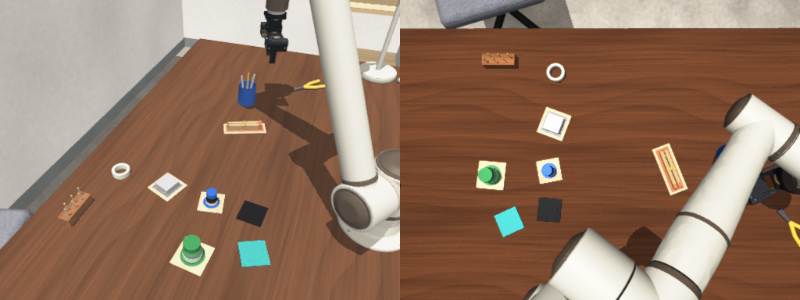

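All four items are inside their shapes, within about 2 mm, and the tape roll and tool pot (side half at (247,92)) are unmoved.

```bash
python3 -c "
from station import *
print(finish_job())"
```

```text
the job is handed in; nothing more can be done
None
```

I placed all four items on their own pads, within about 2 mm of centre in the last pictures, with the tape roll and tool pot left where they were, and handed the job in at about 25 s; no verdict came back.

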